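# One turn of the hand coffee mill

## Task

Gently push the coffee mill's drawer fully shut, so that the grounds will fall into it. Then grind: with the fingertips against the crank's knob, trace its circle steadily clockwise (seen from above) for one full turn, pushing it round without flicking it and never taking a knob between the fingers. The mill stays standing in its place, and the cup, saucer, spice jar and timer beside it are left alone.

Things in the scene. Friction and masses are not known exactly. Their poses are not given: they have to be found in the camera images.
- mill: Hand coffee mill, a dark wooden box with a pale dome and a crank on top, about 1.8 kg with its iron grinder, standing loose on the worktop. Origin: on the worktop, a little off the middle of its underside; x points from the drawer front to the back, y to the left seen from the front, z up. The box covers x -52 to 64 mm and y -81 to 35 mm; its top board ends at z = 104 mm, the dome (41 mm radius about the crank's axis) at 148 mm.
- mill_axis (a point): Point on the crank's upright turning axis, at mill x 6, y -23 mm, 150 mm above the worktop, at the level of the crank arm.
- crank_knob (a point): Middle of the crank's upright dark wooden knob, about 23 mm across, 146 to 182 mm above the worktop; it travels on a circle of 97 mm radius about the axis. The metal arm (141 to 157 mm high) joins it from the axis's side. It can be pushed from behind with fingertips about 160 mm up; a flat finger face square to the travel turns it without shoving the mill sideways.
- drawer_knob (a point): Middle of the front end of the drawer's small round brass-coloured knob, 36 mm above the worktop; the knob is 17 mm across and stands 17 mm out of the drawer's front board (86 mm wide, 11 to 61 mm above the worktop). It moves with the drawer.
- mill_drawer (a joint): How far the drawer stands out of the front of the mill, in m: 0 = fully shut (against its stop), 0.065 = fully out. It slides along the mill's x and runs easily (0.2 N).
- mill_crank (a joint): Angle of the crank in rad, growing as it turns clockwise seen from above; one full turn is 6.28 and it can go on turning without end. It starts between 0 and 0.25. At 0 the knob stands at mill x +34, y +91 mm from the axis. It turns against about 0.05 N m (0.5 N at the knob) and stays where it is left.
- cup: Wide dark stoneware cup, 173 mm across and 86 mm high, on the saucer to the left of the mill. Leave alone.
- saucer: Dark stoneware saucer, 245 mm across, 20 mm high, under the cup. Leave alone.
- spice_jar: Spice jar with a round cap, 42 mm across, 96 mm high, to the right of the mill. Leave alone.
- timer: White wind-up kitchen timer, 68 mm across, 58 mm high, to the right of the mill. Leave alone.
Not all that is in view belongs to the job. There is more than one size of the mill; the job needs the smaller.

How it is judged:
By the outcome, as a careful person would: the job done as asked, in the order asked, and still so for the second after the job is handed in, with the robot touching nothing.
It also fails if it takes over 72 s, if anything falls off the work surface, if the arm or the gripper's body presses on something with over 40 N, if the wrist force passes 120 N, or if a joint passes its speed limit or range.

## Robot

A 7-joint arm with a two-finger parallel gripper is mounted at the origin on the work surface; the furniture and walls round the work are solid. World frame = base frame: x ahead of the robot, y to its left, z up, the work surface at z = 0. Lengths are in m, angles in rad, forces in N, time in s.
With the tool pointing down it reaches from about 0.4 to 0.9 m from the base axis. Payload 5.6 kg.
Tool frame: the origin (TCP) lies midway between the tips of the shut fingers; the grasp point (between the pads) lies 19 mm behind it; z points along the fingers, y is the line along which they close (so a half turn about z gives the same grasp; the last joint's range is limited). The gripper opens to 92 mm and grips with 3 to 60 N. Pads are 20 mm wide; open, the fingers measure 128 mm over their backs; the gripper's body (75 mm by 189 mm) begins 69 mm behind the grasp point.
Start: joints at [1.168, 0.468, -0.012, 1.603, 0.006, 1.071, -0.056], TCP at [0.229, -0.608, 0.215] pointing down, gripper open.
Joint ranges: [-2.53, 2.53], [-0.31, 2.02], [-1.57, 1.55], [0.28, 2.44], [-1.29, 4.43], [0.15, 1.84], [-2.92, 2.92]. Speed limits (rad/s): [2.57, 2.57, 3.14, 3.14, 3.14, 3.14, 3.14].

## Interface

Orientations are given as a 3x3 rotation matrix whose columns are the frame's x, y, z axes.
In Python, from station import env, effector, solver, viewer, workorder, search_frame, tip_of gives the robot as it stands. Calls block until the motion is done:
- env.reach(position, orientation): joint-space move of the TCP to a pose.
- env.movel(position, frame=None, rate=0.15): straight line of the TCP; frame=None keeps the orientation; rate is the mean speed in m/s.
- env.goto_joints(angles): joint-space move.
- effector.release() and effector.grasp(squeeze=None): open the fingers fully, or close them until they stop; squeeze is the grip in N (None keeps the last).
- env.pause(seconds).
- solver.inverse_kinematics(position, orientation): joint angles nearest the present ones, or None.
- env.sense(): the state.
- viewer.read_camera(name): name is "side" or "top"; returns (picture, depth): 384x512x3 uint8, red, green, blue; 384x512 float32, m along the optical axis (not along the pixel's ray), 0 where there is no reading.
- viewer.camera_info(name): a dict with "intrinsics" (3x3 intrinsics, pixels), "eye" and "rotation" of the camera in the world. Camera axes: x right, y up, looking along -z (the intrinsics and any distortion apply to the point x, -y, -z); pixel columns grow to the right and rows downward; lengths in m; the calibration is good to about 2 mm. A picture is of the moment at which its call begins. camera_info takes no time and is no camera call.
A pose or a line that the arm cannot do raises env.PlanningError and nothing moves.
- workorder.finish_job(): hands the job in; it is judged then, once.
Trained networks look in the newest picture that a camera, given by its name, has taken for a name from the list of things; names that differ only in an ending like _2 or _b are one class to them, and where a whole thing is asked for, a point or a joint stands for the part that bears it (a point fixed in the world has none). Each returns a list of dicts, best first, with "score" (0 to 1); they miss things now and then, are a little off and sometimes report something else, mostly with a low value. They report only what shows in the picture. A call takes as long as a camera call. They do not tell look-alikes from the thing itself.
- search_frame(camera, name): "at" ([x, y, z] in m, in world coordinates, good to about 4 mm: the middle of the surface that is visible of it).
- tip_of(camera, name): "at" ([x, y, z] in m, in world coordinates, good to about 4 mm: a listed point, or the origin of a listed thing).
The state is a dict: "t": time; "joint_positions": joint angles; "joint_velocities": joint speeds; "tau": joint torques, N m; "ee_pos": TCP position; "tcp_rot": TCP orientation; "wrist_force": force on the tool from outside, world axes, zero at the start; "moment": the same for the moment, N m; "gripper_width": finger opening in m; "grasp_force": force on a finger pad.
Only numpy, scipy, OpenCV 4.12 (cv2) and the standard library are available. Lean on these libraries where they do the work, as an engineer would, in place of code of your own. Each camera call takes 0.05 s, during which the arm holds its last target. There are 200 camera calls.

## Working session

There is one attempt and no reset: what is moved stays moved. The work goes in short steps, each a Python script; the robot and the scene stay as the last script left them, time stands still between calls to the robot, and variables do not carry over. Pictures are saved under pics/ and viewed, at most 10 in all, crops included, and the job is handed in when it is done.

```bash
mkdir -p pics; ls; python3 - <<'E'
from station import env,viewer,search_frame,tip_of
import cv2,numpy as np
ims=[]
for c in("side","top"):
    p,d=viewer.read_camera(c); cv2.imwrite(f"pics/{c}0.png",p[:,:,::-1]); np.save(f"pics/{c}0.npy",d)
    i=viewer.camera_info(c); print(c,np.round(i["eye"],3).tolist(),np.round(i["rotation"],3).tolist(),np.round(i["intrinsics"],1).tolist(),[k for k in i])
    for n in("mill","mill_axis","crank_knob","drawer_knob"):
        print(n,[(round(r["score"],2),np.round(r["at"],3).tolist()) for r in tip_of(c,n)][:4])
    for n in("mill","cup","saucer","spice_jar","timer"):
        print(n,[(round(r["score"],2),np.round(r["at"],3).tolist()) for r in search_frame(c,n)][:4])
print(env.sense()["t"])
E
```

```text
pics
side [0.128, -1.326, 0.987] [[0.962, 0.163, -0.22], [-0.274, 0.525, -0.806], [-0.016, 0.835, 0.55]] [[460.9, 0.0, 258.6], [0.0, 460.9, 193.4], [0.0, 0.0, 1.0]] ['intrinsics', 'eye', 'rotation']
mill [(0.85, [0.562, -0.057, -0.001]), (0.84, [0.311, -0.247, -0.004]), (0.62, [0.601, 0.016, 0.166])]
mill_axis [(0.89, [0.575, -0.072, 0.15])]
crank_knob [(0.49, [0.417, -0.27, 0.232]), (0.42, [0.602, 0.013, 0.162])]
drawer_knob [(0.95, [0.47, -0.111, 0.034])]
mill [(0.97, [0.338, -0.313, 0.113]), (0.76, [0.555, -0.115, 0.075])]
cup [(0.86, [0.578, 0.395, 0.062]), (0.49, [0.573, 0.318, 0.015])]
saucer [(0.77, [0.572, 0.317, 0.015])]
spice_jar [(0.97, [0.618, -0.22, 0.056])]
timer [(0.91, [0.584, -0.42, 0.035])]
top [0.418, -0.034, 1.202] [[0.013, 0.998, -0.06], [-1.0, 0.011, -0.027], [-0.026, 0.06, 0.998]] [[358.8, 0.0, 258.8], [0.0, 358.8, 190.4], [0.0, 0.0, 1.0]] ['intrinsics', 'eye', 'rotation']
mill [(0.83, [0.314, -0.244, 0.002]), (0.58, [0.561, -0.052, -0.002])]
mill_axis [(0.74, [0.578, -0.074, 0.152])]
crank_knob [(0.97, [0.417, -0.269, 0.229]), (0.67, [0.6, 0.014, 0.163]), (0.58, [0.575, -0.072, 0.151])]
drawer_knob [(0.62, [0.47, -0.104, 0.032]), (0.4, [0.251, -0.168, 0.053])]
mill [(0.93, [0.294, -0.252, 0.146]), (0.6, [0.558, -0.074, 0.101])]
cup [(0.97, [0.582, 0.382, 0.036])]
saucer [(0.66, [0.544, 0.314, 0.016]), (0.38, [0.586, -0.022, 0.155])]
spice_jar [(0.71, [0.615, -0.198, 0.097])]
timer [(0.7, [0.584, -0.4, 0.047])]
1.0
```

View pics/side0.png

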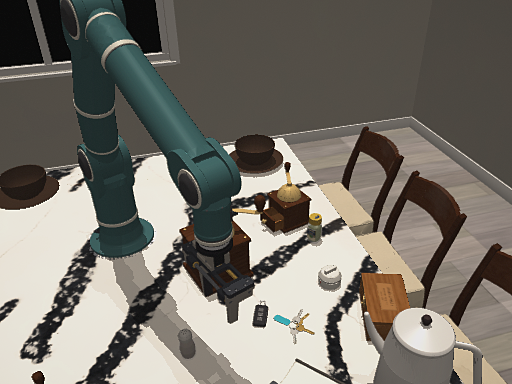

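View pics/top0.png

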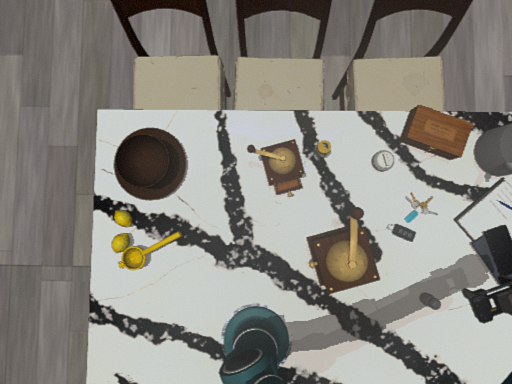

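The side view shows the small mill at about px (290,210), with its open drawer at (272,220). The top view shows it at (283,160), with the knob at (251,149) and the drawer at (288,190). The larger look-alike stands at (345,258). The network points for the small mill agree with the given geometry: yaw about 18°, crank about 0.23 rad.

```bash
cat > h.py <<'E'
from station import env,effector,solver,viewer,workorder,search_frame,tip_of
import numpy as np, cv2
AX=np.array([.576,-.073]); MX=np.array([.952,.306])  # crank axis, mill x (world)
def R(xdir):   # tool down, tool x along xdir
    x=np.array([*xdir,0])/np.linalg.norm(xdir); z=np.array([0,0,-1.]); return np.c_[x,np.cross(z,x),z]
def P(xy,z): return np.array([xy[0],xy[1],z])
def tips(name,near,r=.06):
    for c in("side","top"):
        viewer.read_camera(c)
        print(c,name,[(round(d["score"],2),np.round(d["at"],4).tolist()) for d in tip_of(c,name) if np.linalg.norm(np.array(d["at"][:2])-near)<r])
E
python3 - <<'E'
from h import *
s=env.sense(); print(np.round(s["tcp_rot"],2).tolist(),s["gripper_width"])
effector.grasp(5)
p=s["ee_pos"]; env.movel([p[0],p[1],.42],rate=.3)
K=np.array([.47,-.107]); A=K-.030*MX
for sg in(1,-1):
    q=solver.inverse_kinematics(P(A,.3),R(sg*MX)); print(sg,None if q is None else np.round(q,2))
env.movel(P(A,.42),frame=R(MX),rate=.3)
s=env.sense(); print(s["t"],s["ee_pos"],np.round(s["joint_positions"],2),s["wrist_force"])
tips("drawer_knob",K); tips("mill_axis",AX); tips("crank_knob",AX,.12)
p,_=viewer.read_camera("side"); cv2.imwrite("pics/s1.png",p[:,:,::-1])
E
```

```text
[[0.94, 0.35, -0.0], [0.35, -0.94, -0.0], [-0.0, 0.0, -1.0]] 0.09162081732352394
1 [ 0.63  0.08 -0.47  1.92  0.04  1.15 -1.11]
-1 [ 0.8   0.1  -0.65  1.92  0.06  1.15  2.01]
5.1083 [ 0.44101668 -0.11715155  0.41984503] [ 0.64  0.   -0.44  1.73  0.    1.41 -1.07] [ 0.0574533   0.19187769 -1.49594221]
side drawer_knob [(0.61, [0.4701, -0.1099, 0.0327])]
top drawer_knob [(0.61, [0.4693, -0.1055, 0.0324])]
side mill_axis [(0.75, [0.5753, -0.0711, 0.1544])]
top mill_axis [(0.76, [0.5785, -0.0753, 0.1513])]
side crank_knob [(0.67, [0.6002, 0.0186, 0.165])]
top crank_knob [(0.6, [0.5992, 0.0129, 0.1621])]
```

View pics/s1.png

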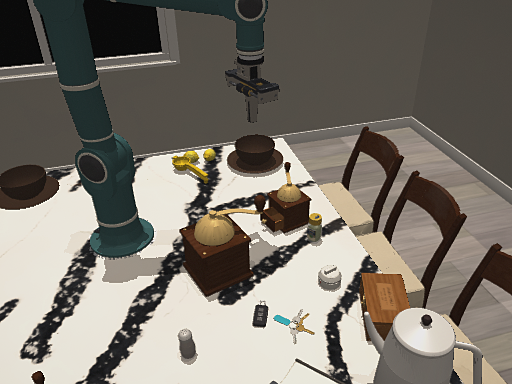

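The gripper hangs clear above the drawer at about px (250,110). The small mill's drawer, near (272,218), is still open. Next I descend and push with the force guarded.

```bash
python3 - <<'E'
from h import *
A=env.sense()["ee_pos"][:2]; A=np.array([.47,-.1075])-.030*MX
env.movel(P(A,.12),rate=.2); env.movel(P(A,.034),rate=.1); env.pause(.3)
f=lambda: np.mean([np.array(env.sense()["wrist_force"])[:2]@MX for _ in range(3)])
b=f(); out=[]
for k in range(1,45):
    env.movel(P(A+.002*k*MX,.034),rate=.03)
    F=f()-b; tx=(env.sense()["ee_pos"][:2]-AX)@MX; out.append((round(tx*1000,1),round(F,2)))
    if F<-1.2 or tx>-.078: break
print(out, env.sense()["t"])
tips("drawer_knob",AX-.075*MX); tips("mill_axis",AX)
E
```

```text
[(np.float64(-139.2), np.float64(0.23)), (np.float64(-137.3), np.float64(-1.79))] 9.2167
side drawer_knob [(0.55, [0.4673, -0.1105, 0.0332])]
top drawer_knob [(0.75, [0.471, -0.1049, 0.0302])]
side mill_axis [(0.95, [0.5701, -0.0731, 0.1497])]
top mill_axis [(0.82, [0.5778, -0.0751, 0.1484])]
```

```bash
python3 - <<'E'
from h import *
v=[]
for _ in range(12):
    env.pause(.03); v.append(np.array(env.sense()["wrist_force"]))
v=np.array(v); print(v.mean(0),v.std(0)); print(np.round(v[:,:2]@MX,2))
E
```

```text
[-0.2514352  -0.16745031  0.05200851] [0.58484468 0.44412699 0.37664809]
[-1.31  0.17 -0.28 -0.78  0.54  0.2   0.49 -0.2  -0.71 -0.61 -0.75 -0.25]
```

The single-sample stop was sensor noise (σ about 0.55 N). I'll average the readings and use fine steps only near the end.

```bash
python3 - <<'E'
from h import *
A=np.array([.47,-.1075]); a=(A-AX)@MX
def f(n=6):
    v=[]
    for _ in range(n): env.pause(.015); v.append(np.array(env.sense()["wrist_force"])[:2]@MX)
    return np.mean(v)
b=f(12); go=lambda t: env.movel(P(A+(t-a)*MX,.034),rate=.03)
out=[]; 
go(-.100); out.append((-100,round(f(),2)))
t=-.100
while t<-.076:
    t+=.001; go(t); F=f()-b; out.append((round(((env.sense()["ee_pos"][:2]-AX)@MX)*1000,1),round(F,2)))
    if F<-1.0 and f(10)-b<-1.0: break
print(b,[(float(x),float(y)) for x,y in out], env.sense()["t"])
tips("drawer_knob",AX-.075*MX); tips("mill_axis",AX); tips("mill",AX)
p,_=viewer.read_camera("side"); cv2.imwrite("pics/s2.png",cv2.resize(p[150:300,190:390,::-1],None,fx=3,fy=3))
E
```

```text
0.03510239579544972 [(-100.0, -0.3), (-98.9, -0.03), (-97.9, -0.05), (-97.0, 0.01), (-95.9, -0.03), (-95.0, -0.17), (-94.0, 0.01), (-92.9, -0.18), (-92.0, 0.24), (-91.0, -0.1), (-90.0, -0.51), (-89.0, 0.3), (-88.0, -0.01), (-86.9, -0.15), (-86.0, -0.21), (-85.0, -0.04), (-84.0, 0.13), (-83.0, -0.12), (-81.9, -0.18), (-81.4, -1.42)] 18.5333
side drawer_knob [(0.6, [0.5062, -0.0984, 0.0341])]
top drawer_knob []
side mill_axis [(0.74, [0.5721, -0.071, 0.1515])]
top mill_axis [(0.57, [0.5786, -0.0714, 0.1511])]
side mill [(0.92, [0.5627, -0.0572, 0.0002])]
top mill [(0.9, [0.5645, -0.0514, -0.0011])]
```

View pics/s2.png

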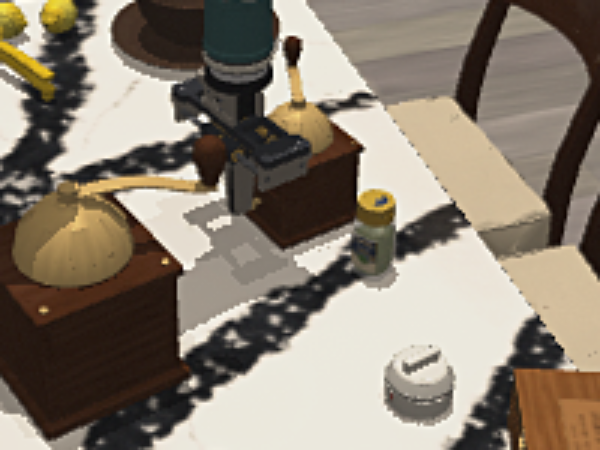

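The drawer is against its stop: 1.4 N at TCP −81 mm, which matches the expected −75 mm knob face. In the crop the fingers at about (240,190) touch the now flush front, and the mill hasn't moved. I'll retreat and start the first half turn.

```bash
cat >> h.py <<'E'
RAD=.097
def pose(phi,d,z=.163,s=-1):
    r=np.array([np.cos(phi),np.sin(phi)]); t=np.array([np.sin(phi),-np.cos(phi)])
    return P(AX+RAD*r-d*t,z),R(s*t)
def trace(p0,p1,d=.0215,step=10,rate=.035):
    n=max(1,int(np.ceil(abs(p1-p0)/np.radians(step)))); fm=0
    for phi in np.linspace(p0,p1,n+1)[1:]:
        p,o=pose(phi,d); env.movel(p,frame=o,rate=rate)
        s=env.sense(); fm=max(fm,np.linalg.norm(s["wrist_force"]))
    print("end",np.degrees(phi),"t",s["t"],"fmax",fm,np.round(s["joint_positions"],2))
def backoff(phi,z=.215):
    p,o=pose(phi,.045); env.movel(p,rate=.08); p[2]=z; env.movel(p,rate=.15)
E
python3 - <<'E'
from h import *
s=env.sense(); p=np.array(s["ee_pos"])
env.movel(P(p[:2]-.035*MX,.034),rate=.08); env.movel(P(p[:2]-.035*MX,.27),rate=.25)
viewer.read_camera("top"); print([np.round(d["at"],3).tolist() for d in tip_of("top","drawer_knob")])
im,_=viewer.read_camera("side"); cv2.imwrite("pics/s3.png",cv2.resize(im[150:300,190:390,::-1],None,fx=3,fy=3))
phi=np.radians(74.7)
a,o=pose(phi,.05,.27); env.movel(a,frame=o,rate=.25)
a[2]=.163; env.movel(a,rate=.12)
s=env.sense(); print(s["t"],s["ee_pos"],np.round(s["joint_positions"],2))
tips("crank_knob",AX,.12)
im,_=viewer.read_camera("top"); cv2.imwrite("pics/t3.png",cv2.resize(im[90:240,180:380,::-1],None,fx=3,fy=3))
E
python3 -c "
import cv2,numpy as np
a=cv2.imread('pics/s3.png');b=cv2.imread('pics/t3.png');cv2.imwrite('pics/c3.png',cv2.resize(np.hstack([a,b]),(800,300)))"
```

```text
[]
24.775 [0.55391635 0.03395761 0.16371109] [ 0.52  0.52 -0.84  1.85  0.46  0.98  0.79]
side crank_knob [(0.43, [0.6011, 0.0174, 0.162])]
top crank_knob []
```

View pics/c3.png

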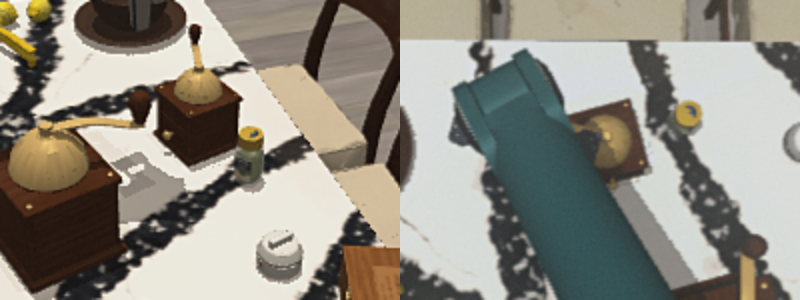

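In the left crop the drawer front is flush at about (165,130), with the brass knob right at the box. On the right the fingers are behind the crank knob at about (590,140). Now the first half turn.

```bash
python3 - <<'E'
from h import *
phi=np.radians(74.7); p,o=pose(phi,.026); env.movel(p,rate=.04)
cur=phi
for k in range(6):
    trace(cur,cur-np.radians(30)); cur-=np.radians(30)
    if env.sense()["joint_positions"][6]<-2.3: break
tips("crank_knob",AX,.12); tips("mill_axis",AX)
im,_=viewer.read_camera("side"); cv2.imwrite("pics/s4.png",cv2.resize(im[130:280,190:390,::-1],None,fx=3,fy=3))
E
```

```text
end 44.70000000000001 t 27.8333 fmax 0.7768694580782911 [ 0.41  0.59 -0.67  1.67  0.42  1.03  0.38]
end 14.700000000000014 t 29.7583 fmax 0.5690300204534929 [ 0.36  0.61 -0.53  1.58  0.35  1.04 -0.01]
end -15.299999999999983 t 31.6833 fmax 1.5910398595016702 [ 0.34  0.61 -0.41  1.55  0.27  1.04 -0.4 ]
end -45.29999999999998 t 33.6083 fmax 1.0864905527693214 [ 0.34  0.58 -0.28  1.57  0.18  1.02 -0.79]
end -75.29999999999997 t 35.5333 fmax 1.2087585475294418 [ 0.32  0.52 -0.17  1.66  0.1   0.97 -1.19]
end -105.29999999999997 t 37.4583 fmax 0.9325501020423362 [ 0.28  0.44 -0.05  1.78  0.03  0.92 -1.62]
side crank_knob [(0.67, [0.5479, -0.1691, 0.1634]), (0.66, [0.5757, -0.0733, 0.1499])]
top crank_knob [(0.56, [0.5458, -0.1716, 0.1632])]
side mill_axis [(0.64, [0.5734, -0.0719, 0.1499])]
top mill_axis [(0.75, [0.5776, -0.0735, 0.1519])]
```

View pics/s4.png

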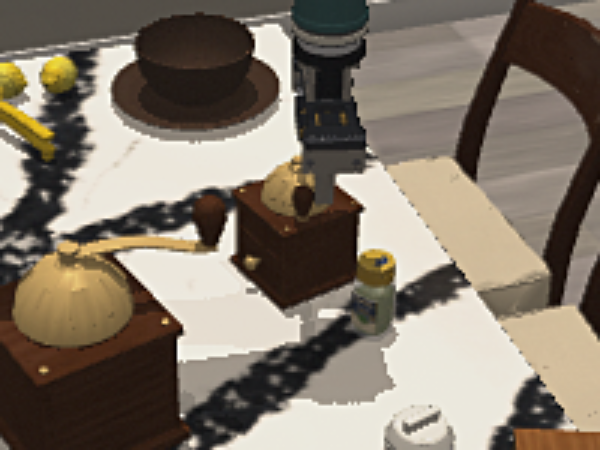

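The crank knob is at about px (303,200), with the fingers behind it and the mill and drawer unchanged. Its measured angle is −106.7° against −105.3° planned. I'll back off, flip the wrist and do the second half.

```bash
python3 - <<'E'
from h import *
cur=np.radians(-105.3); backoff(cur)
q=np.array(env.sense()["joint_positions"]); q[6]+=np.pi; env.goto_joints(q)
p,o=pose(cur,.045); s=env.sense(); print(s["t"],np.round(s["tcp_rot"]-o,2).tolist(),s["ee_pos"])
env.movel(p,frame=o,rate=.12)
p,o=pose(cur,.027); env.movel(p,frame=o,rate=.04)
for k in range(6):
    st=np.radians(30 if k<5 else 33.7)
    trace(cur,cur-st); cur-=st
tips("crank_knob",AX,.12); tips("mill_axis",AX)
E
```

```text
41.5 [[-1.93, 0.53, -0.0], [0.53, 1.93, 0.0], [0.0, -0.0, 0.0]] [ 0.59334587 -0.17832046  0.21476166]Traceback (most recent call last):
  File "<stdin>", line 5, in <module>
station.PlanningError: the arm cannot follow that straight line within its joint ranges
```

The half-turned tool now has its x along +tangent, so the sign flips for this half.

```bash
sed -i 's/s=-1):/s=1):/' h.py; python3 - <<'E'
from h import *
cur=np.radians(-105.3)
p,o=pose(cur,.045); print(np.abs(env.sense()["tcp_rot"]-o).max())
env.movel(p,frame=o,rate=.12)
p,o=pose(cur,.027); env.movel(p,frame=o,rate=.04)
for k in range(6):
    st=np.radians(30 if k<5 else 33.7)
    trace(cur,cur-st); cur-=st
tips("crank_knob",AX,.12); tips("mill_axis",AX)
E
```

```text
0.000252863810421755
end -135.3 t 44.9333 fmax 1.0596035766839653 [ 0.19  0.35  0.05  1.91 -0.02  0.88  1.03]
end -165.3 t 46.8583 fmax 0.9513247740411553 [ 0.06  0.28  0.13  2.02 -0.05  0.85  0.48]
end -195.29999999999998 t 48.7833 fmax 1.0038929384671633 [-0.1   0.25  0.2   2.06 -0.07  0.83 -0.13]
end -225.29999999999998 t 50.7083 fmax 0.9287455999219553 [-0.25  0.27  0.26  2.04 -0.09  0.84 -0.73]
end -255.3 t 52.8083 fmax 1.468087921883949 [-0.37  0.34  0.34  1.96 -0.14  0.87 -1.27]
end -289.0 t 55.075 fmax 1.6635827392016094 [-0.45  0.44  0.46  1.83 -0.24  0.92 -1.79]
side crank_knob [(0.41, [0.6067, 0.0137, 0.1647])]
top crank_knob [(0.65, [0.6051, 0.0111, 0.1646])]
side mill_axis []
top mill_axis [(0.83, [0.5773, -0.0755, 0.1503])]
```

```bash
python3 - <<'E'
from h import *
c=np.radians(-289); e=np.radians(-291); trace(c,e)
backoff(e,.24)
p=env.sense()["ee_pos"]; env.movel([p[0]-.08,p[1]+.05,.33],rate=.2)
env.pause(.2); print(env.sense()["t"])
tips("crank_knob",AX,.12); tips("mill_axis",AX); tips("mill",AX)
im,_=viewer.read_camera("side"); cv2.imwrite("pics/s5.png",cv2.resize(im[130:280,190:390,::-1],None,fx=3,fy=3))
E
```

```text
end -291.0 t 55.725 fmax 0.7858052463689332 [-0.46  0.45  0.47  1.82 -0.25  0.93 -1.82]
57.8333
side crank_knob [(0.55, [0.6114, 0.0148, 0.1631])]
top crank_knob [(0.62, [0.6093, 0.0089, 0.1633])]
side mill_axis [(0.6, [0.5721, -0.0684, 0.1514])]
top mill_axis [(0.56, [0.5745, -0.0745, 0.1482])]
side mill [(0.59, [0.5651, -0.0598, 0.0013])]
top mill [(0.88, [0.5616, -0.0538, -0.0018])]
```

View pics/s5.png

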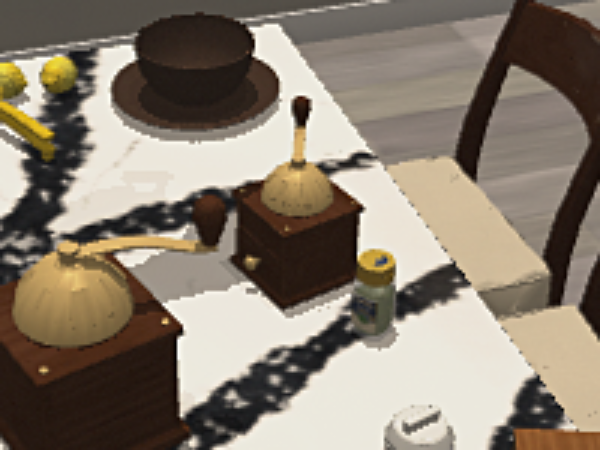

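The drawer is flush with its knob at about (252,262), and the crank knob at (302,108) is slightly past its starting place. The mill and its neighbours have not moved and the robot is clear, so I'm handing in.

```bash
python3 -c "
from station import workorder
print(workorder.finish_job())"
```

```text
the job is handed in; nothing more can be done
None
```

I pushed the small mill's drawer shut against its stop, turned the crank clockwise a full turn plus about 5° in two pushes (the wrist had to be turned halfway round), and handed the job in at about 58 s with the robot clear and nothing else moved.

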